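# Turn a cover plate gasket side up against the stop

## Robot

A 6-joint arm with a two-finger parallel gripper is mounted at the origin on a cart in front of the work surface, level with it; the furniture and walls round the work are solid. World frame = base frame: x ahead of the robot, y to its left, z up, the work surface at z = 0. Lengths are in m, angles in degrees, forces in N, time in s.
With the tool pointing down it reaches from about 0.4 to 0.825 m from the base axis. Payload 7 kg.
Tool frame: the origin (TCP) lies midway between the tips of the shut fingers; the grasp point (between the pads) lies 19 mm behind it; z points along the fingers, y is the direction in which the jaws open and shut (so a half turn about z gives the same grasp; the last joint's range is limited). The gripper opens to 88 mm and grips with 3 to 60 N. Pads are 19 mm wide; open, the fingers measure 130 mm over their backs; the gripper's body (78 mm by 193 mm) begins 47 mm behind the grasp point.
Start: joints at [88.7, 20.546, 0.682, 0, -70.136, -16.507], TCP at [0.206, 0.643, 0.227] pointing down, gripper open.
Joint ranges: [-176.03, 176.03], [-82.01, 121.73], [-58.28, 71.71], [-173.87, 95.51], [-174.79, -0.11], [-173.66, 173.66]. Speed limits (degrees/s): [136.94, 136.94, 172.46, 180, 180, 180].

## Interface

Orientations are given as a 3x3 rotation matrix whose columns are the frame's x, y, z axes.
In Python, from rig import robot gives the robot as it stands. Calls block until the motion is done:
- robot.goto(position, orientation): joint-space move of the TCP to a pose.
- robot.servo_line(position, ori=None, speed=0.15): straight line of the TCP; ori=None keeps the orientation; speed is the mean speed in m/s.
- robot.movej(angles): joint-space move.
- robot.move_gripper(opening): opening from 0.0 (shut) to 1.0 (fully open); the grip force is fixed at half the most; returns when the fingers have stopped.
- robot.dwell(seconds).
- robot.ik(position, orientation): joint angles nearest the present ones, or None.
- robot.grab_frame(name): name is "scene" or "side" or "wrist"; returns (picture, depth): 420x560x3 uint8, red, green, blue; 420x560 float32, m along the optical axis (not along the pixel's ray), 0 where there is no reading.
- robot.camera_info(name): a dict with "vfov" (degrees; the focal length in pixels is half the picture's height over the tangent of half this angle, whatever the lens; pixels are square), "cx", "cy" (the principal point, pixels), "view" (4x4, takes a point from world to camera coordinates); the wrist camera has in their place "T_tool_cam" (4x4, takes a point from camera to tool coordinates, whose origin is the TCP and whose axes are the flange's). Camera axes: x right, y down, z forward; pixel columns grow to the right and rows downward; lengths in m; the calibration is good to about 2 mm. The wrist camera is an equidistant fisheye: a pixel r from the principal point sees the ray r / f radians off the axis. A picture is of the moment at which its call begins: read the wrist's pose just before it. camera_info takes no time and is no camera call.
A pose or a line that the arm cannot do raises robot.Unreachable and nothing moves.
- robot.job_done(): hands the job in, once; it reports no verdict.
Readings, each from a call of its own:
- robot.read_t(): time.
- robot.read_qpos(): joint angles.
- robot.read_qvel(): joint speeds.
- robot.read_effort(): joint torques, N m.
- robot.read_position(): TCP position.
- robot.read_tcp_rot(): TCP orientation.
- robot.read_force(): force on the tool from outside, world axes, zero at the start.
- robot.read_ft_torque(): the same for the moment, N m.
- robot.read_grip_width(): opening from 0.0 (shut) to 1.0 (fully open).
Only numpy, scipy, OpenCV 4.12 (cv2) and the standard library are available. Lean on these libraries where they do the work, as an engineer would, in place of code of your own. Each camera call takes 0.05 s, during which the arm holds its last target. There are 200 camera calls.

## Task

Two metal cover plates lie on the bench in front of the low metal stop; one already lies with its black gasket up, the other lies gasket down. Using the fingertips only, without gripping or lifting, push the gasket-down plate against the stop until it tips up and leans there for a moment, then pull its upper edge back towards you from behind so that it falls over and lies flat in front of the stop, gasket up. Leave the other plate and the things around it where they are.

Things in the scene. Friction and masses are not known exactly. Their poses are not given: they have to be found in the camera images.
- stop: Fixed stop of bent, polished steel sheet, 310 long (y axis), 40 high. Origin: middle of its toe line on the bench, where the face rises. x points level from the plates into the stop, z up. The face rises at 50 deg to z = 10 mm, 70 deg to z = 20, 80 deg to the top edge at x = 16, z = 40. The vertical back ends at x = 22; a 3 high foot with 18 high gussets reaches to x = 45.
- stop_top (a point): Middle of the stop's top edge, 40 mm above the bench. A plate pushed against the stop slides up its smooth face (friction about 0.25) and at last leans over this edge, about 65 to 70 deg from level, its lower edge at the toe and its upper edge about 30 mm higher than this edge; it stays so by itself.
- cover_down: Aluminium plate to turn over, 75 (x) x 110 (y) x 8 (z), about 0.16 kg, long side roughly along the stop, left or right of its middle, 15 to 50 mm off the toe. Origin at its centre. z is the normal of the gasket face: down at the start (four large dark recesses and a disc show), up at the end (black rectangular gasket and four small holes show). Friction about 0.6 on the bench.
- cover_up: The other, identical cover plate, 75 x 110 x 8, already lying gasket up (z axis up), in the other place before the stop. Origin at its centre. To be left alone.
- wax_tin: Round brass-coloured tin, 67 across, 30 high, behind the stop; origin under its centre. Leave alone.
- tape_roll: Roll of black tape lying flat, 64 across, 19 high, behind the stop; origin under its centre. Leave alone.
- wedge: Small pine wedge, 32 x 60 x 22, on the bench beyond the left end of the stop; origin under its centre. Leave alone.
- offcut: Pine offcut block, 45 x 60 x 40, beyond the right end of the stop; origin under its centre. Leave alone.
- sanding_block: Brown cork sanding block, 62 x 110 x 36, to the right of the work; origin under its centre. Leave alone.
- cover_down_c0 (a point): One corner of the gasket-down plate, in the middle of its thickness: own x -37.5, y -55.0 mm from its centre
- cover_down_c1 (a point): One corner of the gasket-down plate, in the middle of its thickness: own x -37.5, y +55.0 mm from its centre
- cover_down_c2 (a point): One corner of the gasket-down plate, in the middle of its thickness: own x +37.5, y +55.0 mm from its centre
- cover_down_c3 (a point): One corner of the gasket-down plate, in the middle of its thickness: own x +37.5, y -55.0 mm from its centre
There are look-alikes about, which are no part of the job. What is shaped like the cover_down but brown is not meant.

How it is judged (in metres and radians):
On the way:
1. the gasket-down plate is tipped up and leans against the stop (angle between cover_down's own z axis and vertical between 1.6 and 2.35 rad and contact force between cover_down and stop above 0.02 N), for 0.2 s.
At the end, for the whole second after the job is handed in: The plate that lay gasket down lies flat on the bench (tilted less than 0.1 rad, centre below 10 mm), gasket up and at rest, in front of the stop (centre 20 to 200 mm before the toe line and within 160 mm of its middle sideways); the other plate still lies gasket up within 20 mm of where it was (angle between each of cover_down, cover_up's own z axis and vertical below 0.1 rad and height (world z) of cover_down below 0.01 m and x of cover_down in the frame of stop between -0.2 and -0.02 m and y of cover_down in the frame of stop between -0.16 and 0.16 m and linear speed of cover_down below 0.02 m/s and distance of cover_up from where it was at the start of the episode below 0.02 m); the robot touches nothing.
It fails at once if the plate is lifted: all four of its corners are more than 20 mm above the bench (height (world z) of each of cover_down_c0, cover_down_c1, cover_down_c2, cover_down_c3 above 0.02 m).
It fails at once if the plate is squeezed or pressed with more than 30 N by the fingers (contact force between the fingers and cover_down above 30 N).
It fails at once if the other cover plate is moved more than 20 mm or tipped (distance of cover_up from where it was at the start of the episode above 0.02 m or angle between cover_up's own z axis and vertical above 0.3 rad).
It fails at once if one of the things around the work is moved more than 30 mm (distance of any of wax_tin, tape_roll, wedge, offcut, sanding_block from where it was at the start of the episode above 0.03 m).
It also fails if it takes over 51 s, if anything falls off the work surface, if the arm or the gripper's body presses on something with over 40 N, if the wrist force passes 120 N, or if a joint passes its speed limit or range.

## Working session

There is one attempt and no reset: what is moved stays moved. The work goes in short steps, each a Python script; the robot and the scene stay as the last script left them, time stands still between calls to the robot, and variables do not carry over. Pictures are saved under pics/ and viewed, about 8 in all and at most 12, crops included, and the job is handed in when it is done.

```bash
ls; mkdir -p pics; cat > h.py <<'E'
import numpy as np, cv2
from rig import robot
def grab(cam,name):
    p,d=robot.grab_frame(cam); np.savez('pics/'+name+'.npz',p=p,d=d)
    cv2.imwrite('pics/'+name+'.png',p[:,:,::-1]); return p,d
def px2w(cam,u,v,d=None,z=None):
    ci=robot.camera_info(cam); f=210/np.tan(np.radians(ci['vfov']/2))
    T=np.linalg.inv(np.array(ci['view']))
    r=np.array([(u-ci['cx'])/f,(v-ci['cy'])/f,1.])
    if d is not None: return T[:3,:3]@(r*d)+T[:3,3]
    w=T[:3,:3]@r; return T[:3,3]+w*(z-T[2,3])/w[2]
E
python3 - <<'E'
from h import *
for c in ['scene','side']:
    grab(c,c+'0'); ci=robot.camera_info(c); print(c,ci['vfov'],np.linalg.inv(np.array(ci['view'])).round(3).tolist())
print(robot.read_t(),robot.read_tcp_rot())
E
```

```text
pics
scene 42.8168976463728 [[0.59, -0.317, 0.743, -0.377], [-0.807, -0.245, 0.537, -0.92], [0.012, -0.916, -0.4, 0.61], [0.0, 0.0, 0.0, 1.0]]
side 54.46812534958047 [[-0.992, -0.054, 0.112, 0.471], [-0.124, 0.502, -0.856, 0.695], [-0.01, -0.863, -0.505, 0.598], [0.0, 0.0, 0.0, 1.0]]
0.1 [[ 9.52071995e-01 -3.05873874e-01 -2.97826838e-04]
 [-3.05873971e-01 -9.52070847e-01 -1.48903243e-03]
 [ 1.71903869e-04  1.50876356e-03 -9.99998847e-01]]
```

View pics/scene0.png

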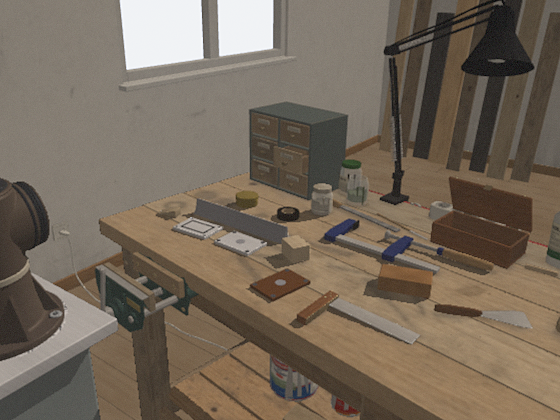

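View pics/side0.png

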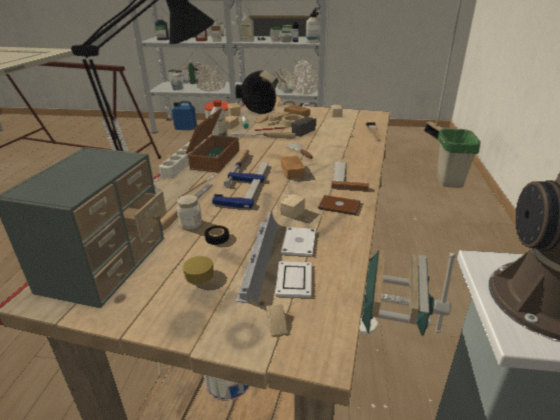

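The gasket-down plate is at scene (240,243) / side (298,241). The gasket-up plate is at scene (200,228) / side (294,279). The stop is behind both. Next I enlarge the area.

```bash
python3 - <<'E'
from h import *
a=cv2.imread('pics/scene0.png')[195:265,165:295]; b=cv2.imread('pics/side0.png')[195:305,225:335]
a=cv2.resize(a,None,fx=6,fy=6,interpolation=cv2.INTER_CUBIC)[:, :780]
cv2.imwrite('pics/ca.png',a)
b=cv2.resize(b,None,fx=5,fy=5,interpolation=cv2.INTER_CUBIC)
cv2.imwrite('pics/cb.png',b)
E
```

```text
(no output)
```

View pics/cb.png

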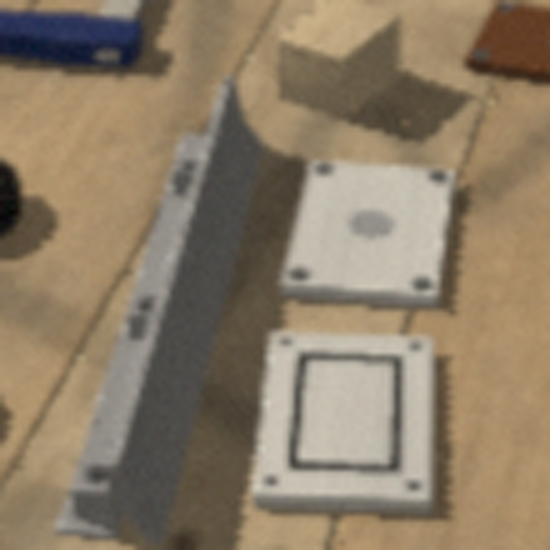

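View pics/ca.png

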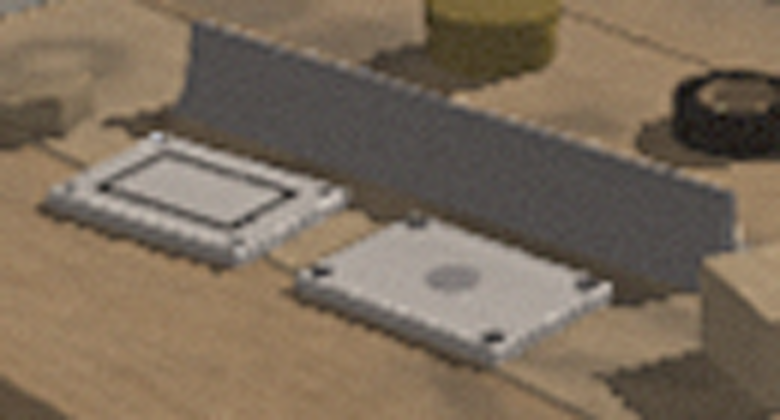

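```bash
python3 - <<'E'
from h import *
S=lambda x,y,z:px2w('side',x/5+224.6,y/5+194.6,z=z)[:2].round(4)
C=lambda x,y,z:px2w('scene',x/6+164.6,y/6+194.6,z=z)[:2].round(4)
def q(n,f,pts,z):
    P=np.array([f(*p,z) for p in pts]); print(n,P.tolist(),'mean',P.mean(0).round(4))
q('down side',S,[(306,163),(456,168),(440,297),(281,290)],.008)
q('down scene',C,[(415,215),(612,288),(490,355),(297,277)],.008)
q('up side',S,[(272,332),(435,337),(432,503),(255,495)],.008)
q('up scene',C,[(157,133),(347,193),(235,250),(45,193)],.008)
q('stop top side',S,[(230,80),(112,490)],.04)
q('stop top scene',C,[(735,192),(190,22)],.04)
q('toe scene',C,[(697,290),(178,120)],0)
q('toe side',S,[(303,158),(160,545)],0)
d=np.load('pics/side0.npz')['d']; d2=np.load('pics/scene0.npz')['d']
for u,v in [(298,240),(293,279)]: print(px2w('side',u,v,d=d[v,u]).round(4))
for u,v in [(240,241),(198,228)]: print(px2w('scene',u,v,d=d2[v,u]).round(4))
E
```

```text
down side [[0.5793, -0.2005], [0.5005, -0.2043], [0.5021, -0.0915], [0.5783, -0.0886]] mean [ 0.54   -0.1462]
down scene [[0.579, -0.0913], [0.5751, -0.2016], [0.4985, -0.1988], [0.5032, -0.0914]] mean [ 0.5389 -0.1458]
up side [[0.5783, -0.0558], [0.5026, -0.0606], [0.4969, 0.051], [0.571, 0.0546]] mean [ 0.5372 -0.0027]
up scene [[0.5736, 0.0588], [0.5779, -0.053], [0.5062, -0.0534], [0.4971, 0.0518]] mean [0.5387 0.001 ]
stop top side [[0.6232, -0.2277], [0.6227, 0.0929]] mean [ 0.623  -0.0674]
stop top scene [[0.6268, -0.2268], [0.6246, 0.0851]] mean [ 0.6257 -0.0708]
toe scene [[0.608, -0.2215], [0.6029, 0.0746]] mean [ 0.6054 -0.0734]
toe side [[0.583, -0.2173], [0.6072, 0.0801]] mean [ 0.5951 -0.0686]
[ 0.5418 -0.1433  0.0096]
[0.5392 0.0068 0.0103]
[ 0.5364 -0.1479  0.0114]
[ 0.5268 -0.0138  0.0122]
```

Toe is at x≈0.6085 and the stop's middle at y≈-0.07. The gasket-down plate is at (0.5395,-0.146), with its near edge at x≈0.502. I'll push with two partly open fingertips spread along y, so the plate can't yaw, and tilt the tool 6° to keep the body clear of the rising plate.

```bash
cat >> h.py <<'E'
def R(a):
    a=np.radians(a); c,s=np.cos(a),np.sin(a)
    return np.array([[c,0,s],[0,-1,0],[s,0,-c]])
def st(n=''): print(n,round(robot.read_t(),2),robot.read_position().round(4) if hasattr(robot.read_position(),'round') else robot.read_position(),np.round(robot.read_force(),1))
E
python3 - <<'E'
from h import *
Y=-.146
robot.goto([.46,Y,.12],R(6)); robot.move_gripper(.5); st('above')
robot.servo_line([.46,Y,.02]); robot.servo_line([.46,Y,.0017],speed=.03); st('down')
robot.servo_line([.52,Y,.0017],speed=.05); st()
robot.servo_line([.55,Y,.0017],speed=.04); st()
for x in (.56,.57,.575,.58):
    robot.servo_line([x,Y,.0017],speed=.03); st()
grab('side','side1'); grab('scene','scene1')
a=cv2.imread('pics/side1.png')[150:300,210:360]; b=cv2.imread('pics/scene1.png')[150:300,170:320]
cv2.imwrite('pics/c1.png',cv2.resize(np.hstack([a,b]),None,fx=2.66,fy=2.66,interpolation=cv2.INTER_CUBIC))
E
```

```text
above 3.93 [ 0.46  -0.146  0.12 ] [ 0.8 -0.3  0.5]
down 5.51 [ 0.46   -0.146   0.0016] [-0.1 -0.2 -0.6]
 6.86 [ 0.5197 -0.146   0.0016] [-1.3  0.3 -0.8]
 7.76 [ 5.345e-01 -1.466e-01  2.000e-04] [-48.   13.4  53.4]
 8.24 [ 0.5609 -0.1461  0.0022] [-1.2 -0.4  0.1]
 8.72 [ 0.5708 -0.1459  0.0016] [-0.1  0.3  0.2]
 9.04 [ 0.5754 -0.146   0.0018] [ 0.9 -0.1  0.8]
 9.36 [ 0.5804 -0.146   0.0017] [-0.3  0.2 -0.2]
```

View pics/c1.png

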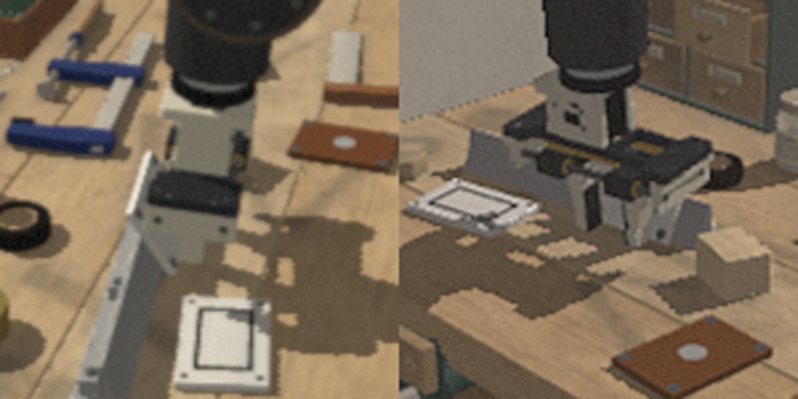

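The plate now leans on the stop, with its upper edge above the stop top in both views. The other plate is untouched. One mid-push wrist reading was high (48 N sideways, 53 N up) before it let go. I push a little further in small force-checked steps, dwell, back off and look.

```bash
python3 - <<'E'
from h import *
Y=-.146
for x in np.arange(.582,.5901,.002):
    robot.servo_line([x,Y,.0018],speed=.02); F=np.array(robot.read_force()); print(round(x,3),F.round(1))
    if np.linalg.norm(F)>6: break
robot.dwell(.3)
p=robot.read_position()
robot.servo_line([.50,Y,.003],speed=.08); robot.servo_line([.46,Y,.16]); st()
grab('side','side2'); grab('scene','scene2')
a=cv2.imread('pics/side2.png')[180:300,220:340]; b=cv2.imread('pics/scene2.png')[170:290,180:300]
cv2.imwrite('pics/c2.png',cv2.resize(np.hstack([a,b]),None,fx=3.33,fy=3.33,interpolation=cv2.INTER_CUBIC))
E
```

```text
0.582 [-0.6 -0.3 -0.8]
0.584 [-1.4  0.4 -0.3]
0.586 [ 0.2  0.5 -0.5]
0.588 [-0.8 -1.2  0. ]
0.59 [-4.8  1.1  2.8]
 13.52 [ 0.4596 -0.146   0.1592] [ 0.6 -0.7  0.4]
```

View pics/c2.png

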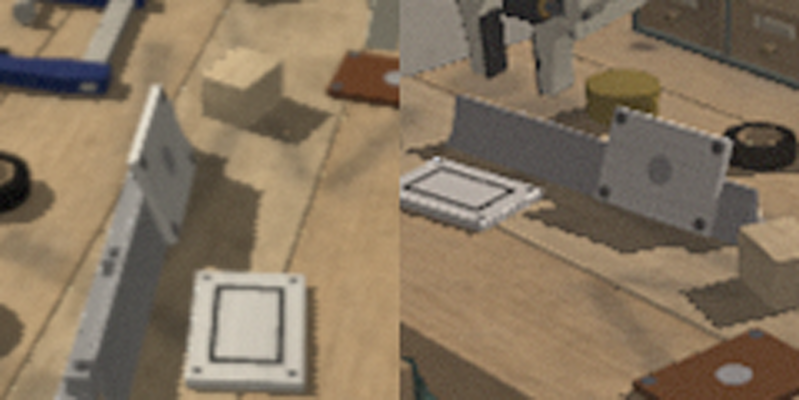

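The plate leans freely on the stop, and its neighbour is unmoved. Next I pull it over from behind.

```bash
python3 - <<'E'
from h import *
P=[px2w('scene',180+(x-400)/3.33,170+y/3.33,z=.0725) for x,y in [(620,107),(733,138)]]
print(np.round(P,4)); Y=float(np.mean([p[1] for p in P])); X=max(p[0] for p in P)
print(X,Y); Y=float(np.clip(Y,-.16,-.13))
robot.servo_line([.46,Y,.17],ori=R(0)); robot.servo_line([.664,Y,.17]); robot.servo_line([.664,Y,.054],speed=.08); st('behind')
for x in (.65,.635,.62,.61,.60,.59,.58,.57):
    robot.servo_line([x,Y,.054],speed=.06); st()
    if np.linalg.norm(robot.read_force())>15: break
robot.dwell(.5); robot.servo_line([x,Y,.2]); robot.dwell(.3)
robot.servo_line([.46,Y,.25]) ; st()
grab('side','side3'); grab('scene','scene3')
a=cv2.imread('pics/side3.png')[180:300,220:340]; b=cv2.imread('pics/scene3.png')[170:290,180:300]
cv2.imwrite('pics/c3.png',cv2.resize(np.hstack([a,b]),None,fx=3.33,fy=3.33,interpolation=cv2.INTER_CUBIC))
E
```

```text
[[ 0.6277 -0.0938  0.0725]
 [ 0.6325 -0.2002  0.0725]]
0.6324689317351212 -0.1469961037505524
behind 16.99 [ 0.6644 -0.147   0.0546] [-0.2 -0.4 -0.4]
 17.38 [ 0.6497 -0.147   0.0544] [-0.1 -0.6  1.2]
 17.77 [ 0.6347 -0.147   0.0542] [ 0.2  0.6 -0.6]
 18.18 [ 0.6197 -0.147   0.0542] [ 1.7 -0.3  0.3]
 18.49 [ 0.6096 -0.147   0.0541] [0.1 0.3 0.8]
 18.81 [ 0.5997 -0.147   0.0541] [-0.1  0.9 -0. ]
 19.12 [ 0.5896 -0.147   0.0541] [ 0.1 -0.1  0.2]
 19.44 [ 0.5796 -0.147   0.0541] [0.4 0.4 0.6]
 19.76 [ 0.5696 -0.147   0.0541] [ 0.9 -0.4  0.4]
 22.64 [ 0.4603 -0.1469  0.2497] [-0.4 -0.7  0.4]
```

View pics/c3.png

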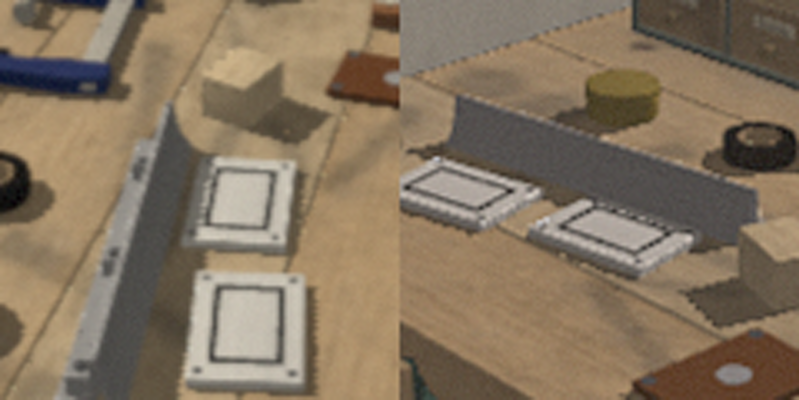

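Both plates show gasket up. A grey strip on the turned plate's stop side might mean that edge is propped on the toe, so I check its tilt from depth.

```bash
python3 - <<'E'
from h import *
for cam,n,quads in [('side','side3',{'down':[(210,160),(295,160),(287,243),(200,240)],'up':[(200,276),(300,278),(302,380),(192,380)]}),('scene','scene3',{'down':[(585,203),(688,235),(640,266),(540,234)],'up':[(435,162),(535,192),(485,218),(405,195)]})]:
    d=np.load(f'pics/{n}.npz')['d']
    for k,q in quads.items():
        q=np.array(q,float)
        if cam=='side': uv=np.c_[220+q[:,0]/3.33,180+q[:,1]/3.33]
        else: uv=np.c_[180+(q[:,0]-400)/3.33,170+q[:,1]/3.33]
        m=np.zeros(d.shape,np.uint8); cv2.fillConvexPoly(m,uv.round().astype(int),1); m=cv2.erode(m,np.ones((3,3)))
        vs,us=np.nonzero(m); P=np.array([px2w(cam,u,v,d=d[v,u]) for u,v in zip(us,vs) if d[v,u]>0])
        c,*_=np.linalg.lstsq(np.c_[P[:,:2]-P[:,:2].mean(0),np.ones(len(P))],P[:,2],rcond=None)
        print(cam,k,len(P),P.mean(0).round(4),'slopes',c[:2].round(3),'corners z=.008',[px2w(cam,*x,z=.008)[:2].round(3).tolist() for x in uv])
E
```

```text
side down 581 [ 0.5501 -0.1413  0.0102] slopes [-0.002 -0.003] corners z=.008 [[0.586, -0.196], [0.519, -0.203], [0.518, -0.094], [0.58, -0.09]]
side up 910 [0.5355 0.0044 0.01  ] slopes [-0.     0.001] corners z=.008 [[0.575, -0.049], [0.506, -0.055], [0.498, 0.048], [0.566, 0.056]]
scene down 330 [ 0.5461 -0.1527  0.0106] slopes [-0.004 -0.002] corners z=.008 [[0.579, -0.097], [0.584, -0.195], [0.523, -0.197], [0.517, -0.105]]
scene up 252 [ 0.5344 -0.0135  0.011 ] slopes [-0.008  0.003] corners z=.008 [[0.564, 0.05], [0.571, -0.053], [0.512, -0.054], [0.504, 0.024]]
```

Slope is about zero and the height matches the other plate, so it lies flat. Its centre is about 55 mm before the toe. I hand in.

```bash
python3 -c "
from h import *
st(); robot.job_done()"
```

```text
22.74 [ 0.4604 -0.147   0.2493] [-0.2 -0.1 -0.6]
the job is handed in; nothing more can be done
```

The gasket-down plate now lies flat, gasket up, in front of the stop, and I handed the job in at about 22.7 s. However, one high force reading during the push may have broken the 30 N limit.

**What I did:** I pushed the plate with two partly open fingertips until it tipped up. It leaned on the stop by itself after I backed off. I then pulled its upper edge back from behind, and it fell over towards the robot.

**Final checks:**
- **Turned plate:** depth from both cameras gives a slope below 0.005, at the same height as the other plate. Its centre is about 55 mm before the toe and about 75 mm to the right of the stop's middle.
- **Other plate:** it is still gasket up, and its position is within a few millimetres of where it was, which is about as well as I can measure it.
- **Things around it:** the tin, tape roll and offcut look unmoved. I did not check the wedge or the sanding block in the last picture, but the arm did not work near them.
- **Arm:** it was clear, with no contact force.

**The doubt:** partway through the push, at 7.8 s, the wrist read about 48 N sideways and 53 N upward, and the tool was about 15 mm behind its target. The plate was climbing the face of the stop at that point. The tool had also sunk about 1.5 mm, so some of that load was probably the fingers on the bench. I can't tell how much, so the force on the plate may have gone over 30 N for a moment. I should have checked the force in small steps there, as I did after that point. Every later reading was under 6 N.

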